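# Set the fence for a mosaic row and hold the tile case open

### The arm

A 7-joint arm with a two-finger parallel gripper is mounted at the origin on the work surface. World frame = base frame: x ahead of the robot, y to its left, z up, the work surface at z = 0. Lengths are in m, angles in rad, forces in N, time in s.
With the tool pointing down it reaches from about 0.4 to 0.875 m from the base axis. Payload 4.4 kg.
Tool frame: the origin (TCP) lies midway between the tips of the shut fingers; the grasp point (between the pads) lies 19 mm behind it; z points along the fingers, y is the line along which they close (so a half turn about z gives the same grasp; the last joint's range is limited). The gripper opens to 85 mm and grips with 20 to 120 N. Pads are 22 mm wide; open, the fingers measure 114 mm over their backs; the gripper's body (76 mm by 85 mm) begins 54 mm behind the grasp point. The pads swing forward as they close: fully open they stand 13 mm farther back than shut.
Start: joints at [1.274, 0.628, 0.038, 1.517, -0.027, 0.996, -0.02], TCP at [0.149, -0.633, 0.231] pointing down, gripper open.
Joint ranges: [-3.06, 3.06], [-0.37, 2.12], [-1.25, 1.32], [0.18, 2.47], [-1.1, 4.24], [0.23, 1.98], [-2.94, 2.94]. Speed limits (rad/s): [2.57, 2.57, 3.14, 3.14, 3.14, 3.14, 3.14].

### API

Orientations are given as a unit quaternion [x, y, z, w].
In Python, from rig import * gives the robot as it stands.
- The arm moves only by the tool apply_moves, never from a script. Its arguments are lists of equal length, an entry for each row: "dp": the shift along the tool's x, y, z in mm, a list of three; "roll": the turn about the tool's z in rad. In form: {"dp": [[tx, ty, tz], ...], "roll": [roll, ...]}. A call has 1 to 10 rows; each row is the pose to reach, as a shift and turn from the pose commanded when the call began, along the tool's axes at that moment; what a row does not reach only later rows make up. A row lasts 1/10 s, in which the tool goes at most 50 mm and 8.59 degrees, less where a joint would pass 70% of its speed; a pose out of reach is approached as far as the arm can. A call with a gripper value outside its range is refused whole. "grip" is the opening, from -1 (shut) to 1 (fully open), so that 0 is half open, set as the call begins (left out, the last holds). The fingers move at their own pace and stop on an object; the grip force is fixed at half the most. Time passes only in rows, so rows that repeat a pose let the fingers close. It gives the time, the measured TCP pose, the force, the opening and the grip force at its end, in the units of the state.
- read_state(): the state, without advancing time (a new reading comes with each control period).
- capture(name): name is "scene" or "top"; returns the picture (384x512x3 uint8, red, green, blue); there is no depth.
- get_calibration(name): a dict with "mtx" (3x3 intrinsics, pixels), "xyz" and "attitude" of the camera in the world. Camera axes: x right, y down, z forward; pixel columns grow to the right and rows downward; lengths in m; the calibration is good to about 2 mm. A picture is of the moment at which its call begins. get_calibration takes no time and is no camera call.
- job_done(): hands the job in; it is judged then, once.
The state is a dict: "time_s": time; "joint_pos": joint angles; "qvel": joint speeds; "joint_torque": joint torques, N m; "eef_pos": TCP position; "tool_rot": TCP orientation; "ft_force": force on the tool from outside, world axes, zero at the start; "ft_torque": the same for the moment, N m; "opening": opening from 0.0 (shut) to 1.0 (fully open); "grip_force": force on a finger pad.
Only numpy, scipy, OpenCV 4.12 (cv2) and the standard library are available. Lean on these libraries where they do the work, as an engineer would, in place of code of your own. Each camera call takes 0.05 s, during which the arm holds its last target. There are 200 camera calls.

### The job

Make ready for the last row of the mosaic: lay the aluminium fence flat on the table, flush against the bare edge of the mosaic panel and centred along it, and let go of it. Then lift the sprung lid of the wooden tile case until it lines up with the thin dark steel guide arm on the case's side, and finish while holding it still there, so that your partner across the table can take tiles out. Do not move the guide arm or disturb the other things on the table.

Things in the scene. Friction and masses are not known exactly. Their poses are not given: they have to be found in the camera images.
- fence_center (a point): Centre of the aluminium fence, a loose straightedge of about 0.3 kg lying on the table: a bar 180 mm long (its x axis), 40 mm wide (y), 16 mm high, with a grip ridge along the middle of its top, 90 mm long, 16 mm wide, 34 mm high, so 50 mm tall in all. This point is half-way up, 25 mm above its underside. It is the same turned half round.
- panel_edge (a point): Middle of the mosaic panel's bare edge, 5 mm above the table. The panel is a fixed plywood board, 130 (x) x 180 (y) x 10 mm, extending from here 130 mm along +x and 90 mm each way along y; the edge faces -x, roughly to the robot. Glued tiles (tops 17 mm above the table) cover all but a 40 mm strip along this edge. Fence flush: its centre at x = -20 mm, y = 0 here, its length along y.
- case_hinge (a point): Middle of the lid's hinge axis, on the top of the near wall of the wooden tile case, 62 mm above the table; the axes are the case's. The hinge axis runs along y. The case is fixed to the table, 170 mm (x) by 220 mm (y) by 60 mm high, and extends from here along +x, away from the robot.
- lid_knob (a point): Grip centre of the black block knob on the lid; axes are the lid's (x hinge to free edge, z out of its top). Knob 28 mm (y) x 18 mm (x), 45 mm high; this point is 25 mm above the lid's top face; from the hinge axis it lies 150 mm along the lid's x and 35 mm along its z. The lid is a wooden board 180 (x) x 216 (y) x 10 mm; its free edge overhangs the case by 10 mm.
- lid (a joint): Opening angle of the lid, rad: 0 closed (level), growing as the free (far) edge rises and swings back towards the robot; up to 1.4. A spring and the lid's weight (about 0.35 kg) pull it shut: it takes about 4 N at the knob to start and 6 N at 0.8 rad, and it falls shut if let go.
- guide (a joint): Angle of the guide arm, rad, measured as the lid's: the lid lines up with the arm when lid equals this. Set anew each time, 0.45 to 0.8 rad; held by friction, so do not push it.
- guide_tip (a point): Free end of the dark steel guide arm, a flat bar 110 mm long, 10 mm high (level with the lid edge) and 8 mm thick, pivoted on the hinge axis just outside the +y side of the case (120 mm from the middle); its x axis runs along the arm from the hinge to this end.
- plate: Bystander: paper plate, 140 mm across; origin at its underside (or axis); leave it alone.
- grout_cup: Bystander: small dark cup with a white cap, 56 mm across, 45 mm tall; origin at its underside (or axis); leave it alone.
- pot: Bystander: terracotta pot, 110 mm across, 100 mm tall; origin at its underside (or axis); leave it alone.
- mug: Bystander: mug, 80 mm across, 110 mm tall; origin at its underside (or axis); leave it alone.
- brush: Bystander: paint brush lying down; origin at its underside (or axis); leave it alone.
- spatula: Bystander: spatula lying down; origin at its underside (or axis); leave it alone.
- glue: Bystander: white jar of glue, 60 mm across, 130 mm tall; origin at its underside (or axis); leave it alone.
- spare_tile: Bystander: marble tile 60 x 60 x 8 mm; origin at its underside (or axis); leave it alone.

How it is judged:
On the way, in this order (a step that is already met when the one before it is completed fails the run):
1. the fence lies flat and flush against the bare edge of the panel, let go, while the lid is still closed (x of fence_center in the frame of panel_edge between -0.0235 and -0.017 m and y of fence_center in the frame of panel_edge between -0.03 and 0.03 m and angle between the x axis of fence_center and the y axis of panel_edge, either way round below 0.025 rad and angle between fence_center's own z axis and vertical below 0.05 rad and height (world z) of fence_center below 0.028 m and contact force between fence and the fingers below 0.2 N and value of joint lid below 0.1 rad), for 0.2 s.
2. the lid is lined up with the guide arm, held by the gripper (angle between the x axis of lid_knob and the x axis of guide_tip, either way round below 0.07 rad and velocity of joint lid between -0.08 and 0.08 rad/s and contact force between lid and the fingers above 1 N and contact force between lid and fence below 0.1 N), for 0.2 s.
At the end, for the whole second after the job is handed in: The gripper holds the lid (over 1 N), still, within 0.07 rad of the guide arm; the fence lies flat and free of gripper and lid, its centre 17 to 23.5 mm out from the bare edge (20 is flush), within 30 mm of the edge's middle and 0.025 rad of parallel (all of step 2 and x of fence_center in the frame of panel_edge between -0.0235 and -0.017 m and y of fence_center in the frame of panel_edge between -0.03 and 0.03 m and angle between the x axis of fence_center and the y axis of panel_edge, either way round below 0.025 rad and angle between fence_center's own z axis and vertical below 0.05 rad and height (world z) of fence_center below 0.028 m and contact force between fence and the fingers below 0.2 N); the arm keeps its last pose, push and grip.
It fails at once if the guide arm is pushed out of its place (distance of guide_tip from where it was at the start of the episode above 0.006 m).
It fails at once if another listed thing is moved more than 20 mm (distance of any of plate, grout_cup, pot, mug, brush, spatula, glue, spare_tile from where it was at the start of the episode above 0.02 m).
It also fails if it takes over 54 s, if anything falls off the work surface, if the arm or the gripper's body presses on something with over 40 N, if the wrist force passes 120 N, or if a joint passes its speed limit or range.

## Working session

There is one attempt and no reset: what is moved stays moved. The work goes in short steps, Python scripts to look and compute and a tool call to move; the robot and the scene stay as the last step left them, time stands still between calls to the robot, and variables do not carry over. Pictures are saved under pics/ and viewed, at most 10 in all, crops included, and the job is handed in when it is done.

Besides the shell and the picture viewer there is one more tool, called after ">>>" as a command line: name --pt "numbers of a row" for each row, then --argument value for the rest. apply_moves: Moves the arm, as the interface text tells. Its arguments: {"type":"object","properties":{"dp":{"type":"array"},"roll":{"type":"array"},"grip":{"type":"number"}},"required":["dp","roll"]}

```bash
mkdir -p pics
python3 - <<'E'
from rig import *
import cv2
s=read_state();print(s)
for n in ("scene","top"):
    c=get_calibration(n);print(n,c)
    im=capture(n);cv2.imwrite(f"pics/{n}0.png",cv2.resize(im[:,:,::-1],(800,600),interpolation=cv2.INTER_CUBIC))
    cv2.imwrite(f"raw_{n}0.png",im[:,:,::-1])
E
```

```text
{'time_s': 0.0, 'joint_pos': array([ 1.27422124,  0.62935754,  0.03842354,  1.51838634, -0.02699092,
        0.9963112 , -0.02005589]), 'qvel': array([ 1.01742112e-03, -1.35320651e-03,  1.25735972e-04,  1.33006860e-03,
       -1.14026941e-04, -3.34252079e-04,  3.04376186e-05]), 'joint_torque': array([ 1.48851454e-04, -5.63398540e+01,  1.22657184e+00, -1.93444866e+01,
        1.12106130e-02,  1.04813237e-02,  9.64206890e-06]), 'eef_pos': array([ 0.14856458, -0.63213529,  0.23037551]), 'tool_rot': array([ 9.93351870e-01,  1.15113498e-01, -1.23705380e-04, -9.64561186e-04]), 'ft_force': array([-0.09895122,  0.21219863, -0.29559447]), 'ft_torque': array([-0.00202773, -0.04136219, -0.01659424]), 'grip_force': 0.0, 'opening': 1.0036282044009295}
scene {'mtx': array([[368.80238834,   0.        , 260.79810514],
       [  0.        , 368.80238834, 196.44729461],
       [  0.        ,   0.        ,   1.        ]]), 'xyz': array([ 1.54150679, -0.07276138,  0.92490564]), 'attitude': array([ 0.69045669,  0.58839639, -0.27999742, -0.31410301])}
top {'mtx': array([[352.13769855,   0.        , 255.24482245],
       [  0.        , 352.13769855, 197.0620005 ],
       [  0.        ,   0.        ,   1.        ]]), 'xyz': array([0.36743349, 0.04056791, 1.13381118]), 'attitude': array([-0.69413153,  0.71391513, -0.07047427,  0.05949773])}
```

View pics/scene0.png

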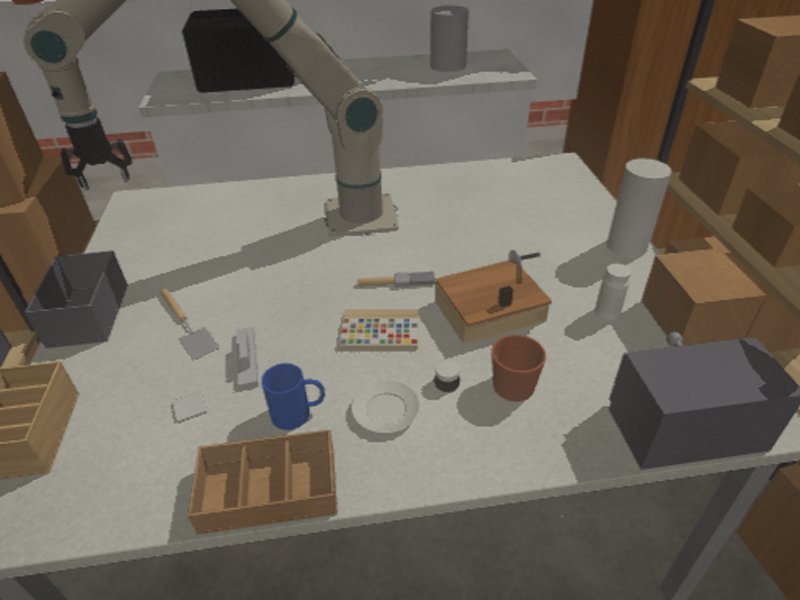

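View pics/top0.png

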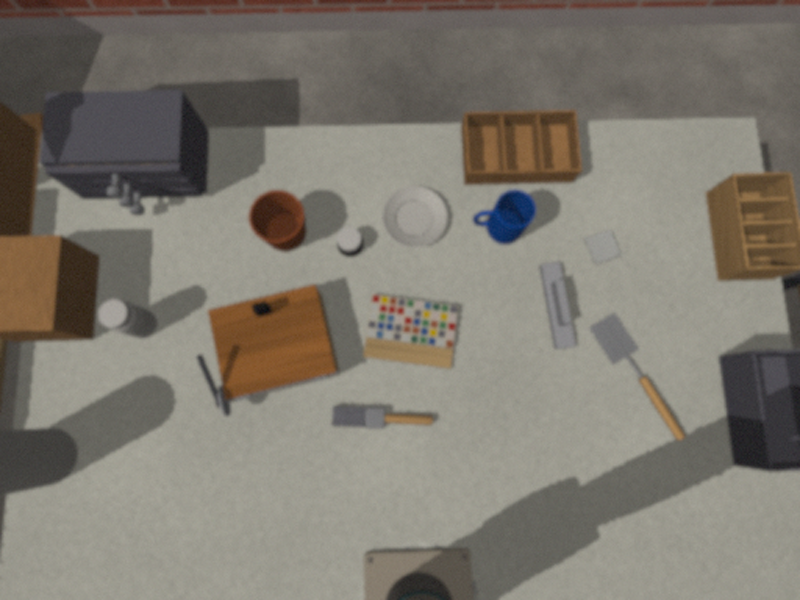

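The top view (800 px scale) shows the fence at about (558,305), the panel's bare strip from (365,348) to (452,360) and the case at about (270,340). The knob is at (262,308) and the guide arm near (210,380). I'll crop closer for measurement.

Run:
```python
import cv2,numpy as np
t=cv2.imread("raw_top0.png");s=cv2.imread("raw_scene0.png")
def crop(im,x0,y0,x1,y1,k):
    c=cv2.resize(im[y0:y1,x0:x1],None,fx=k,fy=k,interpolation=cv2.INTER_CUBIC)
    for i in range(0,x1-x0,10): cv2.putText(c,str(x0+i),(i*k,8),0,.3,(0,0,255));cv2.line(c,(i*k,0),(i*k,4),(0,0,255))
    for i in range(0,y1-y0,10): cv2.putText(c,str(y0+i),(0,i*k+4),0,.3,(255,0,0))
    return c
o=np.zeros((600,800,3),np.uint8)
for c,x,y in ((crop(t,335,160,385,230,4),0,0),(crop(t,225,180,305,240,4),205,0),(crop(t,120,175,225,275,3),205,245),(crop(s,275,150,365,225,3),525,0),(crop(s,140,200,185,255,5),545,240)):
    o[y:y+c.shape[0],x:x+c.shape[1]]=c
cv2.imwrite("pics/mont.png",o)
```

```text
(no output)
```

View pics/mont.png

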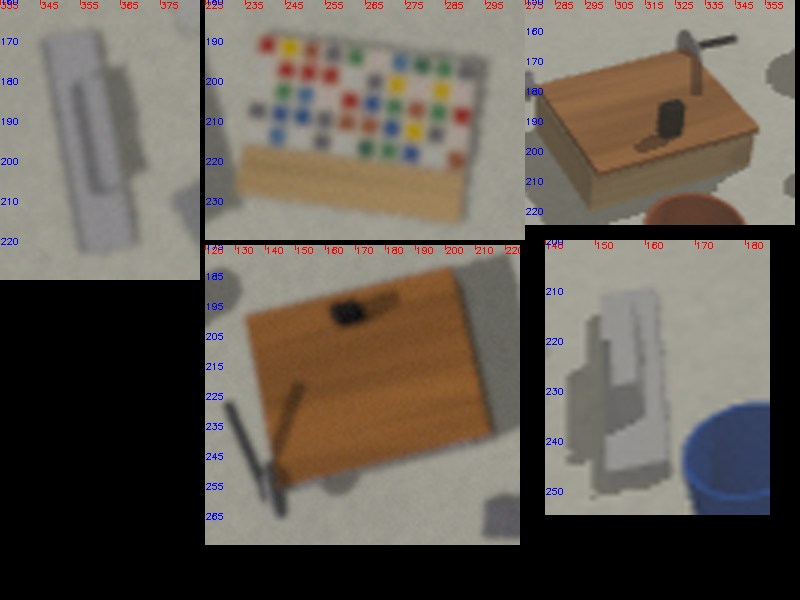

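```bash
cat > h.py <<'E'
import numpy as np,cv2
from rig import *
from scipy.spatial.transform import Rotation as R
from scipy.optimize import least_squares
def proj(n,P):
    c=get_calibration(n);q=R.from_quat(c["attitude"]).as_matrix()
    p=(np.atleast_2d(P)-c["xyz"])@q
    u=p@c["mtx"].T;return u[:,:2]/u[:,2:]
def place(p,P,z=0):
    c,s=np.cos(p[2]),np.sin(p[2]);P=np.array(P,float)
    return np.c_[p[0]+c*P[:,0]-s*P[:,1],p[1]+s*P[:,0]+c*P[:,1],P[:,2]+z]
def fit(x0,obs):  # obs: (cam,localpts,pix)
    f=lambda p:np.concatenate([(proj(n,place(p,P))-np.array(px)).ravel() for n,P,px in obs])
    r=least_squares(f,x0);return r.x,r.fun.reshape(-1,2)
E
python3 - <<'E'
from h import *
z=.016
# fence local: x along length
F=[[.09,.02,z],[.09,-.02,z],[-.09,.02,z],[-.09,-.02,z]]
print("fence",fit([.55,-.2,0],[("top",F,[[345,169.5],[360,167.5],[355,223],[369,221]])]))
P=[[0,.09,.01],[0,-.09,.01],[.13,.09,.017],[.13,-.09,.017]]
print("panel",fit([.5,0,0],[("top",P[:2],[[233,228],[289.5,235.5]]),("top",P[2:],[[237.5,189],[295,194]])]))
L=[[.18,.108,.067],[.18,-.108,.067],[0,.108,.067],[0,-.108,.067]]
for o in ([("top",L,[[133.5,198.5],[203,182],[146,256],[216,239]])],[("scene",L,[[352,193],[299,207],[328,167],[278,179]])]):
    c,r=fit([.45,.3,0.2],o);print("case",c,r)
    k=place(c,[[.15,0,.062+.06],[.15,0,.062+.005]]);print(proj("top",k),proj("scene",k))
    for th in np.arange(.4,.85,.1):
        T=place(c,[[.11*np.cos(th),.12,.062+.11*np.sin(th)],[0,.12,.062]]);print(th,proj("top",T).ravel(),proj("scene",T).ravel())
E
```

```text
fence (array([ 0.57366196, -0.31088607,  0.09189802]), array([[ 1.47458068, -0.60810155],
       [-1.57949271,  0.0107057 ],
       [ 0.91045801,  0.0336474 ],
       [-0.81120326,  0.54596523]]))
panel (array([ 0.46358366,  0.00342309, -0.14400535]), array([[ 0.44322014,  0.43105993],
       [ 0.0215296 , -0.53835253],
       [ 0.88883524, -0.61464886],
       [-1.36179977,  0.76554101]]))
case [0.41859077 0.2479564  0.21864406] [[ 0.59881578  0.13920359]
 [-0.00317492 -0.02487164]
 [-0.69260408  0.35599443]
 [ 0.11574658 -0.47472451]]
[[166.51507382 196.22416754]
 [170.72402571 199.55045516]] [[322.2475075  182.82509278]
 [320.86519138 194.83449405]]
0.4 [130.81236038 223.0301765  141.83509405 257.38387381] [344.18196666 171.37102361 329.51042819 166.10010389]
0.5 [129.9702448  224.25061468 141.83509405 257.38387381] [343.85166171 168.51043543 329.51042819 166.10010389]
0.6 [129.23462119 225.84215764 141.83509405 257.38387381] [343.36585936 165.61362942 329.51042819 166.10010389]
0.7 [128.6170979  227.7981154  141.83509405 257.38387381] [342.72986939 162.71605387 329.51042819 166.1
[... 277 characters left out ...]
96331]]
[[165.33153041 195.32421136]
 [169.59795717 198.69415084]] [[323.43141399 183.19968604]
 [322.01562268 195.214696  ]]
0.4 [129.62643033 222.09106023 140.64471088 256.45844749] [345.34933184 171.7218803  330.59860786 166.41602633]
0.5 [128.77105076 223.30152582 140.64471088 256.45844749] [345.02204595 168.85807838 330.59860786 166.41602633]
0.6 [128.0219861  224.88311854 140.64471088 256.45844749] [344.53837144 165.95769428 330.59860786 166.41602633]
0.7 [127.39098979 226.82925827 140.64471088 256.45844749] [343.90358937 163.05622855 330.59860786 166.41602633]
0.7999999999999999 [126.88890224 229.12803471 140.64471088 256.45844749] [343.12522099 160.18940419 330.59860786 166.41602633]
```

```bash
cat >> h.py <<'E'
def plan(xyz,yaw=None):
    s=read_state();r=R.from_quat(s["tool_rot"]);m=r.as_matrix()
    d=m.T@(np.array(xyz)-s["eef_pos"])*1e3
    y=np.arctan2(m[1,0],m[0,0]);roll=0 if yaw is None else -((yaw-y+np.pi/2)%np.pi-np.pi/2)
    print("dp",d.round(1),"roll",round(roll,4),"yaw",round(y,4),"tilt",m[:2,2].round(4),"t",round(s["time_s"],2))
E
python3 - <<'E'
from h import *
for p in ([.574,-.311,.092],[.5733,-.313,.092]):
    z=.016
    print(proj("top",place(p,[[.09,.02,z],[.09,-.02,z],[-.09,.02,z],[-.09,-.02,z],[.045,.008,.05],[.045,-.008,.05],[-.045,.008,.05],[-.045,-.008,.05]])).round(1).tolist())
    print(proj("scene",place(p,[[.09,.02,z],[.09,-.02,z],[-.09,.02,z],[-.09,-.02,z],[.045,.008,.05],[.045,-.008,.05],[-.045,.008,.05],[-.045,-.008,.05]])).round(1).tolist())
plan([.574,-.313,.10],.1)
E
```

```text
[[346.5, 168.8], [358.4, 167.4], [355.9, 222.9], [368.2, 221.4], [355.5, 179.2], [360.4, 178.6], [360.4, 207.0], [365.4, 206.4]]
[[163.4, 243.5], [151.2, 245.7], [161.3, 208.5], [150.2, 210.4], [157.3, 227.6], [152.5, 228.5], [156.5, 210.2], [151.9, 211.0]]
[[347.1, 169.0], [359.1, 167.6], [356.6, 223.1], [368.9, 221.6], [356.1, 179.4], [361.1, 178.8], [361.1, 207.2], [366.1, 206.6]]
[[162.8, 243.4], [150.6, 245.7], [160.7, 208.4], [149.7, 210.3], [156.7, 227.6], [151.9, 228.4], [155.9, 210.1], [151.3, 210.9]]
dp [ 487.1 -213.2  130.9] roll 0.1308 yaw 0.2308 tilt [-0.0004  0.0016] t 0.1
```

>>> apply_moves --pt "487 -212 131" --pt "487 -212 131" --pt "487 -212 131" --pt "487 -212 131" --pt "487 -212 131" --pt "487 -212 131" --pt "487 -212 131" --pt "487 -212 131" --pt "487 -212 131" --pt "487 -212 131" --roll '[0.13, 0.13, 0.13, 0.13, 0.13, 0.13, 0.13, 0.13, 0.13, 0.13]' --grip 0.4

```text
time_s: 1.1
eef_pos: [0.5389, -0.3408, 0.1108]
tool_rot: [0.999, 0.05, -0.0, -0.0]
ft_force: [0.3, -0.3, -0.2]
opening: 0.701
grip_force: 0.0
```

```bash
python3 -c "
from h import *
plan([.573,-.312,.10],.095)"
```

```text
dp [ 36.8 -25.2  10.7] roll 0.0058 yaw 0.1008 tilt [-0.0006  0.0003] t 1.1
```

>>> apply_moves --pt "37 -25 11" --pt "37 -25 11" --pt "37 -25 11" --pt "37 -25 11" --roll '[0.006, 0.006, 0.006, 0.006]'

```text
time_s: 1.5
eef_pos: [0.5707, -0.3151, 0.1004]
tool_rot: [0.999, 0.047, -0.001, 0.0]
ft_force: [-0.7, -0.2, 1.0]
opening: 0.702
grip_force: 0.0
```

Run:
```python
from h import *
plan([.573,-.312,.022],.095)
t=capture("top");s=capture("scene")
a=cv2.resize(t[150:240,310:400],None,fx=4,fy=4);b=cv2.resize(s[160:260,110:200],None,fx=4,fy=4)
o=np.zeros((400,730,3),np.uint8);o[:360,:360]=a;o[:400,365:725]=b
cv2.imwrite("pics/hover.png",o[:,:,::-1])
```

```text
dp [ 2.7 -2.9 78.4] roll -0.0017 yaw 0.0933 tilt [-0.0013 -0.001 ] t 1.5
```

View pics/hover.png

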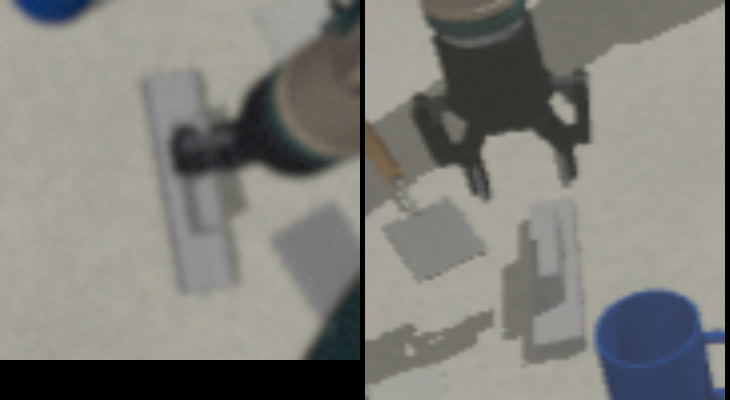

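The picture shows the open fingers straddling the fence's ridge, with the mug and spatula clear. Next I'll descend and grip.

>>> apply_moves --pt "2 -2 30" --pt "2 -2 55" --pt "2 -2 70" --pt "2 -2 78" --pt "2 -2 78" --roll '[0, 0, 0, 0, 0]'

```text
time_s: 2.1
eef_pos: [0.573, -0.312, 0.0219]
tool_rot: [0.999, 0.047, -0.001, -0.0]
ft_force: [-0.9, -0.2, 0.2]
opening: 0.702
grip_force: 0.0
```

>>> apply_moves --pt "0 0 0" --pt "0 0 0" --pt "0 0 0" --pt "0 0 0" --pt "0 0 0" --pt "0 0 0" --pt "0 0 0" --pt "0 0 0" --roll '[0, 0, 0, 0, 0, 0, 0, 0]' --grip -1

```text
time_s: 2.9
eef_pos: [0.5746, -0.3117, 0.0238]
tool_rot: [0.999, 0.047, 0.001, 0.0]
ft_force: [-0.1, 1.5, 6.1]
opening: 0.178
grip_force: 59.9
```

>>> apply_moves --pt "0 0 -15" --pt "0 0 -30" --pt "0 0 -45" --pt "0 0 -60" --pt "0 0 -60" --roll '[0, 0, 0, 0, 0]'

```text
time_s: 3.4
eef_pos: [0.5756, -0.3127, 0.0858]
tool_rot: [0.999, 0.047, 0.002, 0.001]
ft_force: [0.6, -0.3, -3.3]
opening: 0.177
grip_force: 59.0
```

Run:
```python
from h import *
plan([.4425,.0065,.07],1.427)
t=capture("top");s=capture("scene")
cv2.imwrite("raw_t1.png",t[:,:,::-1])
a=cv2.resize(t[150:240,310:400],None,fx=4,fy=4);b=cv2.resize(s[160:260,110:200],None,fx=4,fy=4)
o=np.zeros((400,730,3),np.uint8);o[:360,:360]=a;o[:400,365:725]=b
cv2.imwrite("pics/lift.png",o[:,:,::-1])
```

```text
dp [-102.4 -330.4   14.3] roll -1.3323 yaw 0.0947 tilt [ 0.0049 -0.0026] t 3.4
```

View pics/lift.png

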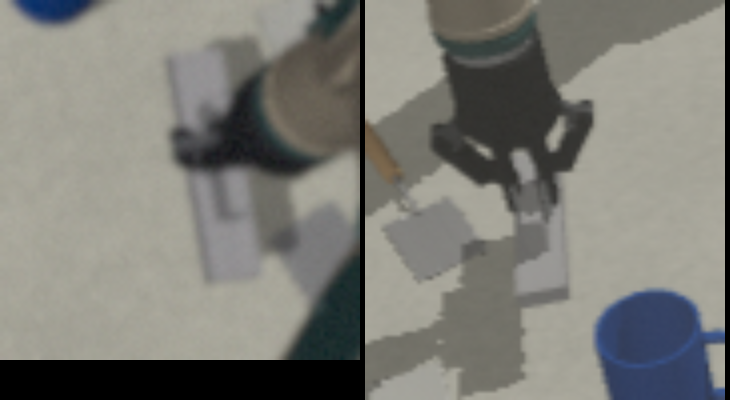

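Run:
```python
from h import *
z=.078
F=[[.09,.02,z],[.09,-.02,z],[-.09,.02,z],[-.09,-.02,z]]
print("fence",fit([.55,-.2,0],[("top",F,[[352,164.3],[365,162.5],[362,220.5],[375,218.8]])]))
plan([.429,.0084,.085],1.427)
```

```text
fence (array([ 0.57350118, -0.31161582,  0.08866717]), array([[ 0.12258172, -0.60395357],
       [-0.26885166, -0.21548129],
       [ 0.0816883 ,  0.30007817],
       [ 0.06162626,  0.47241056]]))
dp [-114.1 -332.3   -2. ] roll -1.3322 yaw 0.0948 tilt [ 0.0009 -0.0004] t 3.5
```

The fence is held level and within about 2 mm of its centre. I'll carry it to just short of the panel edge.

>>> apply_moves --pt "-11 -32 0" --pt "-23 -67 0" --pt "-34 -100 0" --pt "-46 -133 0" --pt "-57 -166 0" --pt "-69 -200 0" --pt "-80 -233 0" --pt "-92 -266 0" --pt "-103 -300 0" --pt "-114 -332 0" --roll '[-0.133, -0.266, -0.4, -0.533, -0.666, -0.8, -0.933, -1.066, -1.2, -1.332]'

```text
time_s: 4.5
eef_pos: [0.428, 0.0094, 0.0823]
tool_rot: [0.754, 0.656, -0.0, -0.0]
ft_force: [0.9, 0.9, -4.4]
opening: 0.174
grip_force: 59.2
```

>>> apply_moves --pt "0 0 0" --pt "0 0 0" --pt "0 0 0" --roll '[0, 0, 0]'

```text
time_s: 4.8
eef_pos: [0.4294, 0.0073, 0.0824]
tool_rot: [0.757, 0.654, -0.0, 0.0]
ft_force: [-0.1, -0.5, -3.3]
opening: 0.173
grip_force: 59.4
```

Run:
```python
from h import *
plan([.429,.0084,.03],1.427)
t=capture("top");s=capture("scene")
cv2.imwrite("raw_t2.png",t[:,:,::-1])
a=cv2.resize(t[160:275,205:310],None,fx=4,fy=4,interpolation=cv2.INTER_CUBIC);b=cv2.resize(s[150:240,200:290],None,fx=4,fy=4)
o=np.zeros((460,790,3),np.uint8);o[:460,:420]=a;o[:360,425:785]=b
cv2.imwrite("pics/pre.png",o[:,:,::-1])
```

```text
dp [ 1.1 -0.6 52.4] roll -0.0023 yaw 1.4247 tilt [ 0.0003 -0.0006] t 4.8
```

View pics/pre.png

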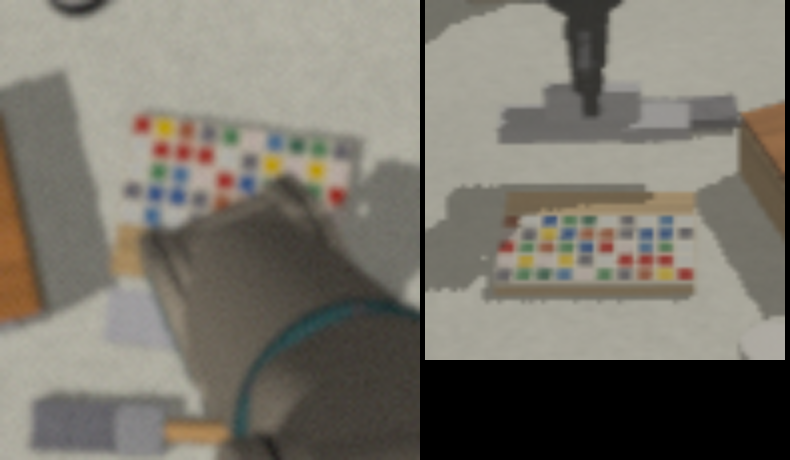

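The fence hovers level in front of the bare edge and is roughly parallel to it. A line fit on the first top picture will give the panel's yaw more exactly.

Run:
```python
from h import *
im=cv2.imread("raw_top0.png").astype(float)
sat=im[:,:,2]-im[:,:,0]   # R-B: wood high, table low
pts=[]
for x in range(237,287):
    col=sat[222:245,x]; lo=col[-6:].mean(); hi=col[:5].max() if 0 else np.median(col[2:7])
    th=(lo+hi)/2; i=np.where((col[:-1]>th)&(col[1:]<=th))[0][-1]
    pts.append((x,222+i+(col[i]-th)/(col[i]-col[i+1])))
pts=np.array(pts);k=np.polyfit(pts[:,0],pts[:,1],1);res=pts[:,1]-np.polyval(k,pts[:,0]);print(k,res.std())
c=get_calibration("top");q=R.from_quat(c["attitude"]).as_matrix();W=[]
for x in (234,289):
    for z in (.010,0.005):
        d=q@np.linalg.inv(c["mtx"])@[x,np.polyval(k,x),1];W.append(c["xyz"]+d*(z-c["xyz"][2])/d[2])
W=np.array(W);print(W)
d=W[0]-W[2];print("edge dir yaw-90", np.arctan2(d[1],d[0])-np.pi/2)
plan([.429,.0084,.026],1.427)
```

```text
[1.35784836e-01 1.96202217e+02] 0.07820097244830522
[[ 0.47790321  0.09069021  0.01      ]
 [ 0.47839471  0.09091321  0.005     ]
 [ 0.44918386 -0.08390999  0.01      ]
 [ 0.44954758 -0.08446381  0.005     ]]
edge dir yaw-90 -0.163026554140981
dp [ 1.3 -0.6 56.5] roll -0.0029 yaw 1.4241 tilt [ 0.0003 -0.0006] t 4.9
```

>>> apply_moves --pt "1 0 20" --pt "1 0 40" --pt "1 0 52" --pt "1 0 57" --pt "1 0 57" --roll '[0.016, 0.016, 0.016, 0.016, 0.016]'

```text
time_s: 5.4
eef_pos: [0.4289, 0.0081, 0.0247]
tool_rot: [0.762, 0.648, -0.001, -0.001]
ft_force: [-0.5, 0.3, -4.3]
opening: 0.174
grip_force: 59.4
```

>>> apply_moves --pt "0 3 0" --pt "0 6 0" --pt "0 9 0" --pt "0 11 0" --pt "0 12 0" --roll '[0, 0, 0, 0, 0]'

```text
time_s: 5.9
eef_pos: [0.4414, 0.0072, 0.0258]
tool_rot: [0.761, 0.648, 0.0, 0.0]
ft_force: [0.8, 0.6, -3.5]
opening: 0.173
grip_force: 59.4
```

>>> apply_moves --pt "0 1 0" --pt "0 2 0" --pt "0 2 0" --roll '[0, 0, 0]'

```text
time_s: 6.2
eef_pos: [0.443, 0.0069, 0.0256]
tool_rot: [0.761, 0.648, 0.0, 0.0]
ft_force: [-0.0, 0.3, -3.5]
opening: 0.175
grip_force: 59.4
```

>>> apply_moves --pt "0 1 0" --pt "0 2 0" --pt "0 2 0" --roll '[0, 0, 0]'

```text
time_s: 6.5
eef_pos: [0.4442, 0.0067, 0.0255]
tool_rot: [0.761, 0.648, -0.0, -0.0]
ft_force: [-1.4, 0.9, -2.9]
opening: 0.176
grip_force: 59.5
```

>>> apply_moves --pt "0 1 0" --pt "0 2 0" --pt "0 3 0" --pt "0 3 0" --roll '[0, 0, 0, 0]'

```text
time_s: 6.9
eef_pos: [0.4446, 0.0065, 0.0252]
tool_rot: [0.761, 0.648, -0.002, -0.002]
ft_force: [-6.9, 3.3, -0.1]
opening: 0.174
grip_force: 60.0
```

```bash
python3 -c "
from h import *
s=read_state();print(s['ft_force'],s['ft_torque']);plan([.444,.0067,.024],1.408)"
```

```text
[-6.88560791  3.26502534 -0.12762735] [ 0.66674935  1.62478445 -0.33830286]
dp [ 0.1 -0.6  1.2] roll 0.0027 yaw 1.4107 tilt [-0.0052 -0.0002] t 6.9
```

>>> apply_moves --pt "0 0 0" --pt "0 0 0" --pt "0 0 0" --roll '[0.01, 0.01, 0.01]'

```text
time_s: 7.2
eef_pos: [0.4446, 0.0065, 0.0252]
tool_rot: [0.764, 0.645, -0.002, -0.001]
ft_force: [-7.3, 3.1, -0.7]
opening: 0.172
grip_force: 59.8
```

```bash
python3 -c "
from h import *
s=read_state();print(s['ft_force'],s['ft_torque']);plan([.444,.0067,.024],1.408)"
```

```text
[-7.32019625  3.07438761 -0.66057627] [0.60330657 1.54127447 0.12701667]
dp [ 0.1 -0.6  1.2] roll -0.005 yaw 1.403 tilt [-0.005  -0.0004] t 7.2
```

>>> apply_moves --pt "0 0 1" --pt "0 0 2" --pt "0 0 3" --pt "0 0 3" --roll '[-0.003, -0.003, -0.003, -0.003]'

```text
time_s: 7.6
eef_pos: [0.4444, 0.0062, 0.0237]
tool_rot: [0.763, 0.646, -0.002, -0.001]
ft_force: [-11.4, 1.3, 20.9]
opening: 0.172
grip_force: 62.8
```

```bash
python3 -c "
from h import *
s=read_state();print(s['ft_force'],s['ft_torque']);plan([.444,.0067,.024],1.408)"
```

```text
[-11.37840095   1.2978008   20.88750079] [ 0.62269913  2.20255846 -0.02151464]
dp [ 0.4 -0.5 -0.3] roll -0.0024 yaw 1.4056 tilt [-0.0038 -0.0017] t 7.6
```

>>> apply_moves --pt "0 0 -2" --pt "0 0 -2" --roll '[0, 0]'

```text
time_s: 7.8
eef_pos: [0.4445, 0.0061, 0.0245]
tool_rot: [0.763, 0.646, -0.002, -0.001]
ft_force: [-7.4, 1.2, 0.8]
opening: 0.175
grip_force: 60.2
```

>>> apply_moves --pt "0 0 0" --pt "0 0 0" --pt "0 0 0" --pt "0 0 0" --pt "0 0 0" --roll '[0, 0, 0, 0, 0]' --grip 0.1

```text
time_s: 8.3
eef_pos: [0.4483, 0.0061, 0.0247]
tool_rot: [0.764, 0.646, 0.0, 0.0]
ft_force: [-0.6, 0.7, -0.6]
opening: 0.551
grip_force: 0.0
```

>>> apply_moves --pt "0 -2 -15" --pt "0 -2 -40" --pt "0 -2 -80" --pt "0 -2 -120" --pt "0 -2 -140" --pt "0 -2 -140" --pt "0 -2 -140" --roll '[0, 0, 0, 0, 0, 0, 0]'

```text
time_s: 9.0
eef_pos: [0.4458, 0.0059, 0.1646]
tool_rot: [0.764, 0.645, 0.0, 0.0]
ft_force: [0.0, -0.5, 0.3]
opening: 0.549
grip_force: 0.0
```

```bash
cat >> h.py <<'E'
def case(): return np.array([.4195,.2490,.2185])
def knob(th): # world xyz of grip point for lid angle
    c=case();return place(c,[[.15*np.cos(th)-.035*np.sin(th),0,.062+.15*np.sin(th)+.035*np.cos(th)]])[0]
E
python3 - <<'E'
from h import *
print(knob(0),knob(.7),read_state()["opening"])
plan(knob(0)+[0,0,.10],.2185)
E
```

```text
[0.56593355 0.28151483 0.097     ] [0.50948704 0.26898117 0.18540213] 0.5487797397729391
dp [291.7  72.4 -32.5] roll 1.1845 yaw 1.403 tilt [ 0.0006 -0.0005] t 9.0
```

>>> apply_moves --pt "29 7 -10" --pt "58 14 -20" --pt "88 22 -32" --pt "117 29 -32" --pt "146 36 -32" --pt "175 43 -32" --pt "204 50 -32" --pt "233 58 -32" --pt "262 65 -32" --pt "292 72 -32" --roll '[0.118, 0.237, 0.355, 0.474, 0.592, 0.711, 0.829, 0.948, 1.066, 1.184]' --grip 0.8

```text
time_s: 10.0
eef_pos: [0.5649, 0.2828, 0.1942]
tool_rot: [0.994, 0.107, -0.001, 0.001]
ft_force: [1.3, -0.6, 0.7]
opening: 0.899
grip_force: 0.0
```

>>> apply_moves --pt "0 0 20" --pt "0 0 30" --pt "0 0 30" --roll '[0, 0, 0]'

```text
time_s: 10.3
eef_pos: [0.5634, 0.2805, 0.1632]
tool_rot: [0.994, 0.11, -0.003, 0.002]
ft_force: [0.0, -0.2, 1.3]
opening: 0.9
grip_force: 0.0
```

Run:
```python
from h import *
plan(knob(0)+[0,0,-.013],.2185)
t=capture("top");s=capture("scene")
cv2.imwrite("raw_t3.png",t[:,:,::-1])
a=cv2.resize(t[175:275,120:310],None,fx=4,fy=4,interpolation=cv2.INTER_CUBIC)[:,:760];b=cv2.resize(s[130:220,210:370],None,fx=4,fy=4,interpolation=cv2.INTER_CUBIC)[:200*2]
b=cv2.resize(s[140:210,200:370],None,fx=4,fy=4,interpolation=cv2.INTER_CUBIC)
b=b[:200] if 0 else cv2.resize(b,None,fx=.7,fy=.7)
o=np.zeros((600,780,3),np.uint8);o[:400,:760]=a;o[402:402+b.shape[0],:b.shape[1]]=b[:198]
cv2.imwrite("pics/kn.png",o[:,:,::-1])
```

```text
dp [ 3.2 -0.6 79.2] roll 0.0015 yaw 0.22 tilt [-0.0055 -0.0045] t 10.3
```

View pics/kn.png

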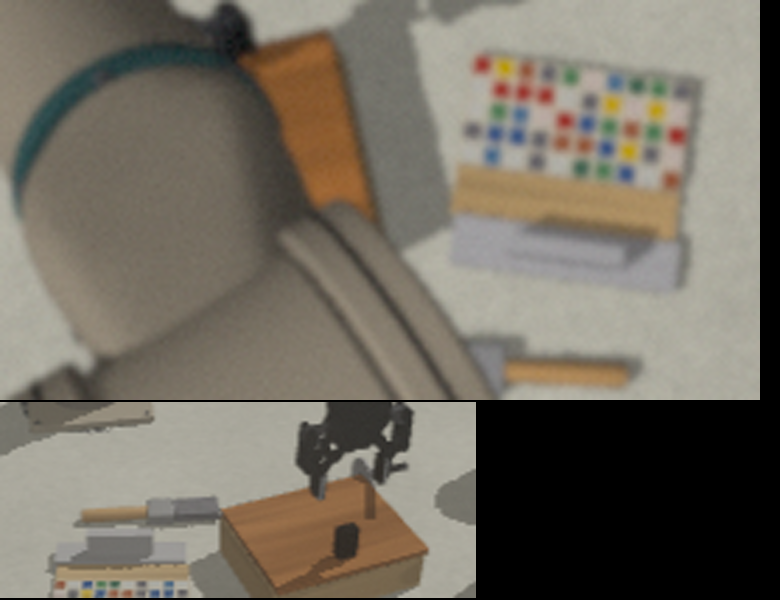

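The fence sits flush and centred on the bare edge, and the open fingers straddle the knob line. I'll descend and grip.

>>> apply_moves --pt "2 0 30" --pt "2 0 55" --pt "2 0 72" --pt "2 0 78" --pt "2 0 78" --roll '[0, 0, 0, 0, 0]'

```text
time_s: 10.9
eef_pos: [0.5674, 0.2822, 0.0885]
tool_rot: [0.994, 0.109, -0.0, 0.0]
ft_force: [0.2, -0.7, -0.2]
opening: 0.902
grip_force: 0.0
```

>>> apply_moves --pt "0 0 0" --pt "0 0 0" --pt "0 0 0" --pt "0 0 0" --pt "0 0 0" --pt "0 0 0" --pt "0 0 0" --pt "0 0 0" --roll '[0, 0, 0, 0, 0, 0, 0, 0]' --grip -1

```text
time_s: 11.7
eef_pos: [0.5677, 0.2844, 0.0896]
tool_rot: [0.994, 0.11, 0.001, -0.001]
ft_force: [-1.0, 3.5, 6.7]
opening: 0.317
grip_force: 61.2
```

Run:
```python
from h import *
s=read_state();print(s['ft_force'],s['ft_torque']);plan(knob(0),.2185)
k0=np.array([.15,.035])
for th in np.arange(.05,.71,.05):
    c,q=np.cos(th),np.sin(th);d=np.array([c*.15-q*.035,q*.15+c*.035])-k0;print(round(th,2),(d*1e3).round(1))
```

```text
[-0.9953459   3.50314851  6.6819437 ] [ 0.52700229  0.26710807 -0.09429934]
dp [-2.4  2.5 -7.4] roll 0.0019 yaw 0.2204 tilt [0.0016 0.0023] t 11.7
0.05 [-1.9  7.5]
0.1 [-4.2 14.8]
0.15 [-6.9 22. ]
0.2 [-9.9 29.1]
0.25 [-13.3  36. ]
0.3 [-17.   42.8]
0.35 [-21.1  49.3]
0.4 [-25.5  55.6]
0.45 [-30.2  61.8]
0.5 [-35.1  67.6]
0.55 [-40.4  73.2]
0.6 [-46.   78.6]
0.65 [-51.8  83.6]
0.7 [-57.8  88.4]
```

The grip is about 11 mm above the knob's grip centre, so I'll regrip 6 mm lower.

>>> apply_moves --pt "0 0 0" --pt "0 0 0" --pt "0 0 0" --pt "0 2 3" --pt "0 2 6" --pt "0 2 6" --roll '[0, 0, 0, 0, 0, 0]' --grip 0.2

```text
time_s: 12.3
eef_pos: [0.5674, 0.2803, 0.0818]
tool_rot: [0.994, 0.11, -0.001, 0.0]
ft_force: [-0.4, -0.8, 0.3]
opening: 0.602
grip_force: 0.0
```

>>> apply_moves --pt "0 0 0" --pt "0 0 0" --pt "0 0 0" --pt "0 0 0" --pt "0 0 0" --pt "0 0 0" --pt "0 0 0" --roll '[0, 0, 0, 0, 0, 0, 0]' --grip -1

```text
time_s: 13.0
eef_pos: [0.567, 0.2843, 0.0831]
tool_rot: [0.994, 0.111, 0.0, -0.002]
ft_force: [-1.6, 5.2, 1.1]
opening: 0.323
grip_force: 59.7
```

>>> apply_moves --pt "-2 -1 -7" --pt "-5 -2 -15" --pt "-8 -3 -22" --pt "-11 -3 -29" --pt "-15 -3 -36" --pt "-18 -3 -42" --pt "-23 -3 -49" --pt "-23 -3 -49" --pt "-23 -3 -49" --roll '[0, 0, 0, 0, 0, 0, 0, 0, 0]'

```text
time_s: 13.9
eef_pos: [0.5438, 0.2791, 0.1319]
tool_rot: [0.994, 0.11, -0.001, -0.0]
ft_force: [-1.0, 4.5, -7.1]
opening: 0.324
grip_force: 60.8
```

Run:
```python
from h import *
s=read_state();print(s['ft_force'],s['ft_torque']);plan(knob(0),.2185)
```

```text
[-1.01542988  4.53893798 -7.13158171] [ 1.03031176  0.21451584 -0.09242827]
dp [22.2  2.5 34.9] roll 0.0014 yaw 0.2199 tilt [-0.0011  0.0002] t 13.9
```

>>> apply_moves --pt "-5 0 -6" --pt "-9.5 0 -12" --pt "-15 0 -18" --pt "-20 0 -23.5" --pt "-26 0 -29" --pt "-32 0 -34" --pt "-38 0 -38" --pt "-38 0 -38" --pt "-38 0 -38" --roll '[0, 0, 0, 0, 0, 0, 0, 0, 0]'

```text
time_s: 14.8
eef_pos: [0.5073, 0.271, 0.1694]
tool_rot: [0.994, 0.11, -0.0, -0.0]
ft_force: [0.1, 5.2, -11.1]
opening: 0.319
grip_force: 60.5
```

Run:
```python
from h import *
s=read_state();print(s['ft_force'],s['ft_torque']);plan(knob(0),.2185)
t=capture("top");s=capture("scene")
cv2.imwrite("raw_t4.png",t[:,:,::-1]);cv2.imwrite("raw_s4.png",s[:,:,::-1])
b=cv2.resize(s[120:220,265:395],None,fx=6,fy=6,interpolation=cv2.INTER_CUBIC)
cv2.imwrite("pics/lid.png",b[:,:,::-1])
c=case();L=lambda th,l,y,h:proj("scene",place(c,[[l*np.cos(th)-h*np.sin(th),y,.062+l*np.sin(th)+h*np.cos(th)]])).round(1)
for th in(.6,.65,.7,.75,.8): print(th,L(th,.18,.108,.005),L(th,.18,-.108,.005),L(th,0,-.108,.005),L(th,.11,.12,0))
```

```text
[  0.08973874   5.24960426 -11.1128721 ] [ 1.16357405 -0.37979817 -0.00721352]
dp [59.5  2.6 72.4] roll 0.0015 yaw 0.22 tilt [-0.0002  0.0008] t 14.8
0.6 [[350.5 164.8]] [[294.7 179.1]] [[277.  178.3]] [[343.7 165.7]]
0.65 [[350.  162.3]] [[294.1 176.5]] [[276.9 178.3]] [[343.4 164.3]]
0.7 [[349.3 159.8]] [[293.4 173.9]] [[276.9 178.3]] [[343.1 162.8]]
0.75 [[348.7 157.3]] [[292.7 171.3]] [[276.9 178.3]] [[342.7 161.4]]
0.8 [[347.9 154.8]] [[292.  168.7]] [[276.9 178.3]] [[342.3 160. ]]
```

View pics/lid.png

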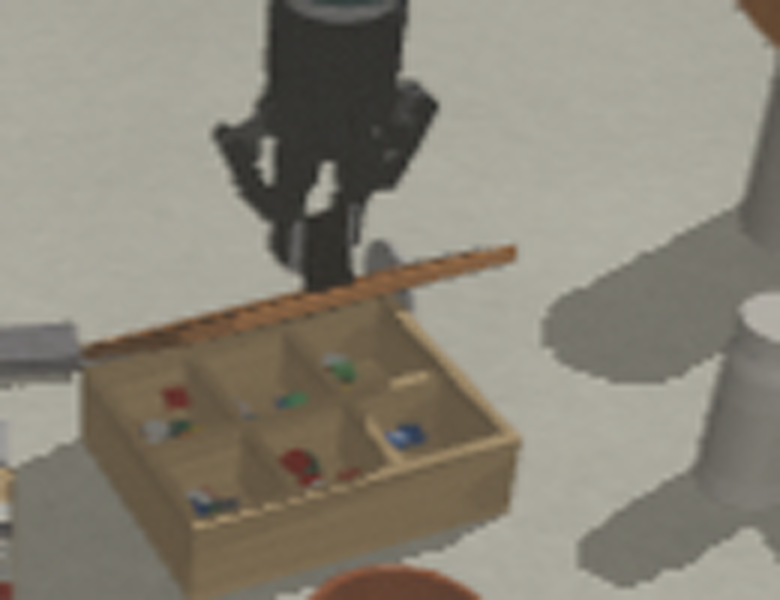

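The lid is up at about 0.68 rad: its far +y corner is at raw (351,161), and the fingers hold the knob. The guide arm is hidden behind the lid here, so I'll measure its angle exactly from the first pictures.

Run:
```python
from h import *
s=cv2.imread("raw_scene0.png").astype(float).mean(2);t=cv2.imread("raw_top0.png").astype(float).mean(2)
print(s[156:172,326:350].astype(int))
print(t[222:266:2,122:152].astype(int))
c0=case()
for th in(.55,.6,.65,.7,.75,.8):
  P=[[l*np.cos(th),.12,.062+l*np.sin(th)] for l in(.05,.11)]
  print(th,proj("scene",place(c0,P)).round(1).ravel(),proj("top",place(c0,P)).round(1).ravel())
```

```text
[[159 160 160 160 160 159 159 159 159 159 158 159 159 159 158 157 157 157
  159 160 161 161 161 161]
 [159 160 161 161 159 158 157 159 159 159 160 161 159 160 158 159 159 159
  160 161 161 160 161 162]
 [157 158 160 160 160 160 158 156 155 156 159 160 160 160 160 159 159 159
  159 161 161 161 160 161]
 [156 155 149 155 158 159 160 160 159 159 159 158 159 159 159 160 160 159
  158 158 158 160 160 162]
 [135 101  98 124 149 157 159 158 159 158 158 158 159 158 158 158 158 158
  156 157 158 159 160 162]
 [109  88  88  88 133 154 158 158 159 160 159 158 156 156 156 156 156 142
  122 146 158 159 159 160]
 [101  89  88  87 111 144 156 157 157 157 157 158 143 118 106  88  65  63
   71 107 149 158 158 158]
 [ 94  90  89  88  88 111 143 139 116 105  90  67  58  60  58  57  60  66
   73 107 148 159 159 160]
 [ 95  88  87  87  88 106 102  72  58  58  58  58  61  61  65  69  83 106
  116 134 154 159 159 160]
 [ 94  88  78  84  87  86 102  81  62  68  69  83 105 110 128 151 156 157
  158 158 157 158 157 158]
 [ 84  79  75  74  85  87  96 107 110 147 157 157 157 157 156 156 156 157
  156 156 157 15
[... 2906 characters left out ...]
153 153 151 149 149 149 149 148 149 149 147 151 142 132 116
  122 118  97  75  61  61  80 112 136 147 148 147]
 [149 150 148 152 150 152 153 153 154 150 148 150 151 152 149 151 147 145
  142 137 117  90  69  63  77 107 134 146 147 151]
 [145 146 148 151 153 151 151 152 154 150 150 150 150 151 150 149 150 148
  150 145 133 109  88  73  86 116 136 146 147 150]]
0.55 [336.  166.6 344.  167.2] [136.  242.7 129.2 224.7]
0.6 [335.9 166.  343.7 165.7] [135.9 243.1 128.9 225.5]
0.65 [335.8 165.4 343.4 164.3] [135.8 243.5 128.6 226.5]
0.7 [335.6 164.7 343.1 162.8] [135.7 244.  128.3 227.5]
0.75 [335.4 164.1 342.7 161.4] [135.6 244.5 128.  228.6]
0.8 [335.3 163.5 342.3 160. ] [135.5 245.1 127.8 229.8]
```

Run:
```python
from h import *
s=cv2.imread("raw_s4.png")
a=(s[:,:,2].astype(int)-s[:,:,0])
print("cols 330..352 R-B, rows 156..172\n",a[156:172,330:353]);print(s[156:172,330:353].mean(2).astype(int))
c0=case()
for th in(.6,.65,.7,.75):
  P=[[.18*np.cos(th),y,.062+.18*np.sin(th)] for y in(.108,.03,-.08)]
  print(th,proj("scene",place(c0,P)).round(1).ravel())
for x in (300,335,348):
  w=np.clip(a[150:185,x]-30,0,None); print(x,(w*np.arange(150,185)).sum()/w.sum())
```

```text
cols 330..352 R-B, rows 156..172
 [[14 14 14 13 14 14 14 13 14 14 14 14 13 13 13 13 13 13 14 13 14 14 14]
 [13 13 13 14 13 14 14 13 13 14 14 13 14 14 13 14 13 13 14 14 15 14 13]
 [14 13 13 13 14 12 14 14 14 14 14 13 14 13 13 13 13 14 13 14 14 13 13]
 [14 14 15 14 13 14 13 14 14 14 13 14 14 13 13 13 13 14 13 13 13 13 14]
 [10 13 14 13 14 14 13 14 15 13 13 14 14 14 14 15 14 15 14 14 20 15 14]
 [ 4 12 14 14 14 14 14 14 12 14 15 15 14 14 13 22 28 40 58 66 62 19 14]
 [ 4  8 12 14 13 15 14 14 13 10 30 36 39 62 67 72 67 64 63 62 60 19 14]
 [ 6  6  9 11 11 31 35 41 50 63 68 73 68 66 64 64 59 61 59 54 34 16 13]
 [30 33 40 54 53 64 70 75 70 64 64 64 61 60 58 54 34 26 15 13 13 13 15]
 [54 62 68 71 65 64 63 64 61 59 59 56 36 26 15 13 13 13 13 14 14 14 13]
 [65 63 62 62 60 59 56 55 34 28 15 13 14 14 13 14 13 13 14 13 13 14 14]
 [61 59 59 57 42 29 17 13 13 14 13 15 14 13 13 13 14 14 13 14 14 13 14]
 [47 28 11  9 11 13 14 14 13 13 14 13 14 13 13 14 13 13 12 13 14 14 13]
 [27 10  6  6 13 14 13 13 14 14 13 14 13 14 14 14 14 14 14 14 13 15 13]
 [36 26 10  7 13 14 14 14 13 13 14 13 13 13 14 13 13 14 14
[... 1175 characters left out ...]
 118 133 157 163 162 162 164 165 165 164 163 162 161
  163 164 164 164 164]
 [ 87  83  83 127 157 163 163 163 163 162 163 164 166 167 166 164 164 164
  162 163 163 164 165]
 [ 92  90  96 120 155 163 164 163 161 161 162 161 164 165 165 165 165 163
  163 164 165 165 164]
 [ 93  92  93 116 154 163 163 163 164 163 162 163 164 164 163 161 161 159
  160 162 164 164 163]
 [ 87  94  98 116 152 162 163 163 164 163 163 163 165 164 164 164 163 162
  161 163 164 163 162]]
0.6 [350.8 166.1 331.2 171.2 302.5 178.6]
0.65 [350.3 163.6 330.7 168.7 301.9 176. ]
0.7 [349.7 161.1 330.1 166.1 301.3 173.4]
0.75 [349.  158.7 329.4 163.6 300.6 170.8]
300 176.431654676259
335 172.0777202072539
348 162.01111111111112
```

Run:
```python
from rig import *
s=read_state();print(s["grip_force"],s["ft_force"],abs(s["qvel"]).max())
print(job_done())
```

```text
60.50261199474335 [  0.75881979   6.06589356 -10.71180382] 0.001309913829104678
the job is handed in; nothing more can be done
None
```

The job is handed in: the fence lies flush, centred and released at the panel's bare edge, and the gripper holds the lid still at about 0.69 rad, within an estimated 0.02 rad of the guide arm; the judge returned no result.

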